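# Hold the flask down in the touch mixer

## Robot

A 7-joint arm with a two-finger parallel gripper is mounted at the origin on the work surface. World frame = base frame: x ahead of the robot, y to its left, z up, the work surface at z = 0. Lengths are in m, angles in rad, forces in N, time in s.
With the tool pointing down it reaches from about 0.375 to 0.925 m from the base axis. Payload 3.1 kg.
Tool frame: the origin (TCP) lies at the very end of the fingers, on their centre line; the grasp point (between the pads) lies 19 mm behind it; z points along the fingers, y is the line along which they close (so a half turn about z gives the same grasp; the last joint's range is limited). The gripper opens to 85 mm and grips with 20 to 120 N. Pads are 22 mm wide; open, the fingers measure 114 mm over their backs; the gripper's body (76 mm by 85 mm) begins 54 mm behind the grasp point. The pads swing forward as they close: fully open they stand 13 mm farther back than shut.
Start: joints at [1.026, 0.383, 0.044, 1.598, -0.018, 1.161, -0.05], TCP at [0.281, -0.586, 0.231] pointing down, gripper open.
Joint ranges: [-2.61, 2.61], [-0.41, 2.15], [-1.48, 1.57], [0, 2.5], [-1.57, 4.71], [0.05, 1.97], [-2.85, 2.85]. Speed limits (rad/s): [2.79, 2.79, 3.14, 3.14, 3.14, 3.14, 3.14].

## Interface

Orientations are given as a unit quaternion [w, x, y, z].
In Python, from cell import arm gives the robot as it stands.
- The arm moves only by the tool drive_tool, never from a script. Its argument "series" is a list of rows, each an object with "slide": the shift along the world's x, y, z in units of 40 mm (1.0 is 40 mm), a list of three; "spin": the turn about the world's z in units of 6 degrees (1.0 is 6 degrees); "gripper": the opening, from -1 (shut) to 1 (fully open). In form: [{"slide": [x, y, z], "spin": spin, "gripper": gripper}, ...]. A call has 1 to 12 rows; each row shifts and turns the commanded pose from where the row before left it; what a row does not reach is not made up. A row lasts 1/12 s, in which the tool goes at most 41.7 mm and 7.16 degrees, less where a joint would pass 70% of its speed; a pose out of reach is approached as far as the arm can. A call is refused whole if a number of a shift passes 1 or a number of a turn 1, either way. A call with a gripper value outside its range is refused whole. The fingers move at their own pace and stop on an object; "force" is the grip in N (left out, the last holds). Time passes only in rows, so rows that do not move let the fingers close. It gives the time, the measured TCP pose, the force, the opening and the grip force at its end, in the units of the state.
- arm.observe(): the state, without advancing time (a new reading comes with each control period).
- arm.capture(name): name is "scene" or "top" or "wrist"; returns a dict with "img" (420x560x3 uint8, blue, green, red), "mtx" (3x3 intrinsics, pixels), "cam_to_world" (4x4, takes a point from camera to world coordinates); the wrist camera has in their place "hand_eye" (4x4, takes a point from camera to tool coordinates, whose origin is the TCP and whose axes are the flange's). Camera axes: x right, y down, z forward; pixel columns grow to the right and rows downward; lengths in m; the calibration is good to about 2 mm. A picture is of the moment at which its call begins: read the wrist's pose just before it. There is no depth.
- arm.close_job(): hands the job in; it is judged then, once.
The state is a dict: "clock": time; "qpos": joint angles; "joint_vel": joint speeds; "joint_torque": joint torques, N m; "tool_pos": TCP position; "ee_rot": TCP orientation; "force": force on the tool from outside, world axes, zero at the start; "torque": the same for the moment, N m; "gripper_width": opening from 0.0 (shut) to 1.0 (fully open); "grasp_force": force on a finger pad.
Only numpy, scipy, OpenCV 4.12 (cv2) and the standard library are available. Lean on these libraries where they do the work, as an engineer would, in place of code of your own. Each camera call takes 0.05 s, during which the arm holds its last target. There are 200 camera calls.

## Task

Mix the patina in the larger of the two round flasks. If the mixer's toggle leans away from the ring (continuous running), first tip it over towards the ring (touch start); if it already leans that way, leave it. Only then seat the flask upright in the mixer's sprung ring and press it gently down, pushing on the flask alone, until the ring is at the bottom of its springs, and finish there, still holding the flask pressed down; leave the other things on the bench where they are.

Things in the scene. Friction and masses are not known exactly. Their poses are not given: they have to be found in the camera images.
- flask: The LARGER of two stoppered round-bottomed amber flasks, upright in a cork ring. Ball 64 mm in diameter, straight neck 25 mm thick from 62 to 102 mm above the underside, white stopper head 28 mm thick from 105 to 118 mm. 0.14 to 0.22 kg, the weight low in the ball. Origin: lowest point of the ball; z up the neck. It starts about 21 mm above the bench and lifts straight out of the cork.
- small_flask: Bystander: the smaller round-bottomed amber flask (ball 51 mm in diameter, neck 25 mm, 102 mm tall in all), in the other, equal cork ring (80 mm across, 28 mm high). Origin: lowest point of the ball.
- conical_flask: Bystander: stoppered conical clear flask, foot 64 mm across, 109 mm tall. Origin: centre of the underside.
- mixer: Bench flask mixer, fixed: a grey box 180 mm long (its x), 110 mm wide (its y), aluminium deck 62 mm above the bench, speed dial on its front. Origin: centre of its underside; +x points from the front (toggle end) to the back (ring end), within 25 degrees of the robot's x. The sprung ring is centred 35 mm behind the origin, the toggle's pivot 52 mm in front of it.
- cradle (a joint): How far the sprung ring is pushed down, m: 0 = up at rest, 0.012 = bottom of its travel (a solid stop). Springs: about 3.5 N (more than the flask weighs) starts it moving, 9.5 N takes it to the bottom. It does not latch: it comes up when let go.
- cradle_seat (a point): Centre of the top edge of the sprung ring, 100 mm above the bench at rest; it moves with the ring. The ring is 72 mm across, with a 46 mm hole lined with black rubber, on three sprung guide pins (43 mm from its centre, tops 110 mm above the bench). With the ball seated in the hole, the flask's origin lies about 10 mm below this point.
- toggle (a joint): Tilt of the mixer's toggle, rad: about +0.38 = leaning towards the ring (touch start), about -0.38 = leaning away from the ring, to the mixer's front edge (runs continuously). It swings in the mixer's x-z plane, is light (about 0.3 N at the tip pushes it over) and once past upright it drops over to that side by itself and stays.
- toggle_tip (a point): Top end of the toggle's steel bat, 9 mm thick and 30 mm long, pivoted 66 mm above the bench on the mixer's centre line; the tip stands about 94 mm above the bench, 11 mm to the front or back of the pivot.
- mug: Bystander: white mug, 80 mm across, 95 mm tall. Origin: centre of its underside.
- tape_measure: Bystander: tape measure, 62 x 36 x 59 mm. Origin: centre of its underside.
- hammer: Bystander: hammer lying on the bench, 260 mm long along its x. Origin: on its underside.
- bronze_mount: Bystander: cast bronze furniture mount lying flat, 50 x 130 mm, with a finial 50 mm tall at one end. Origin: centre of its underside.
- wax_tin: Bystander: low round tin, 72 mm across, 45 mm tall. Origin: centre of its underside.
- brush: Bystander: brush lying on the bench, 170 mm long along its x. Origin: on its underside.
There are look-alikes about, which are no part of the job. Leave any blue look-alike of the flask alone.

How it is judged:
By the outcome, as a careful person would: the job done as asked, in the order asked, and still so for the second after the job is handed in, while the arm keeps its last pose, push and grip.
It also fails if it takes over 46 s, if anything falls off the work surface, if the arm or the gripper's body presses on something with over 40 N, if the wrist force passes 120 N, or if a joint passes its speed limit or range.

## Working session

There is one attempt and no reset: what is moved stays moved. The work goes in short steps, Python scripts to look and compute and a tool call to move; the robot and the scene stay as the last step left them, time stands still between calls to the robot, and variables do not carry over. Pictures are saved under pics/ and viewed, at most 10 in all, crops included, and the job is handed in when it is done.

Besides the shell and the picture viewer there is one more tool, called after "Emit:" in YAML: its name, and indented under it one key for each argument. drive_tool: Moves the arm, as the interface text tells. Its arguments: {"type":"object","properties":{"series":{"type":"array","items":{"type":"object","properties":{"slide":{"type":"array","items":{"type":"number"}},"spin":{"type":"number"},"gripper":{"type":"number"}}}},"force":{"type":"number"}},"required":["series"]}

```bash
mkdir -p pics; cat > h.py <<'E'
import numpy as np, cv2, json
from cell import arm
def snap(n,f):
    s=arm.observe(); c=arm.capture(n); cv2.imwrite(f'pics/{f}.png',c['img'])
    M=c.get('cam_to_world')
    np.savez(f'pics/{f}.npz',mtx=c['mtx'],M=M if M is not None else c['hand_eye'],pos=s['tool_pos'],rot=s['ee_rot'],hand=M is None)
    return c
def cam(f):
    d=np.load(f'pics/{f}.npz'); M=np.array(d['M'])
    if d['hand']:
        from scipy.spatial.transform import Rotation as R
        w,x,y,z=d['rot']; T=np.eye(4); T[:3,:3]=R.from_quat([x,y,z,w]).as_matrix(); T[:3,3]=d['pos']; M=T@M
    return d['mtx'],M
def at(f,u,v,z):
    K,M=cam(f); r=M[:3,:3]@np.linalg.solve(K,[u,v,1]); o=M[:3,3]
    return (o+r*(z-o[2])/r[2]).round(4)
def proj(f,p):
    K,M=cam(f); q=K@(np.linalg.inv(M)@np.append(p,1))[:3]; return (q[:2]/q[2]).round(1)
E
python3 - <<'E'
from h import *
for n in('scene','top'): 
    c=snap(n,n); print(c['cam_to_world'].round(3).tolist(),c['mtx'][0,0])
print(arm.observe())
E
```

```text
[[-0.371, 0.645, -0.668, 1.431], [0.929, 0.265, -0.259, 0.321], [0.01, -0.716, -0.698, 0.986], [0.0, 0.0, 0.0, 1.0]] 501.8173550504523
[[0.015, -0.989, 0.148, 0.401], [-0.999, -0.01, 0.034, -0.03], [-0.032, -0.149, -0.988, 1.168], [0.0, 0.0, 0.0, 1.0]] 438.2117595347719
{'clock': 0.1, 'qpos': array([ 1.02623242,  0.38377647,  0.04385431,  1.59943679, -0.01790448,
        1.16118671, -0.04992072]), 'joint_vel': array([-6.63646993e-04, -1.55010569e-03,  3.09006623e-05, -3.98998598e-03,
       -2.37590074e-03,  1.02863472e-03, -6.57202882e-04]), 'joint_torque': array([ 2.94460122e-03, -4.34724283e+01,  1.02937337e+00, -2.50452286e+01,
        1.08675164e-02,  5.48000622e-03,  1.92104704e-05]), 'tool_pos': array([ 0.28044967, -0.58543078,  0.22998884]), 'ee_rot': array([-1.16116669e-03,  9.75148617e-01,  2.21548452e-01, -3.30540180e-04]), 'force': array([-0.10543427,  0.0665312 , -0.38727163]), 'torque': array([ 0.02404873,  0.030824  , -0.0573934 ]), 'grasp_force': 0.0, 'gripper_width': 0.9980271631602248}
```

View pics/scene.png

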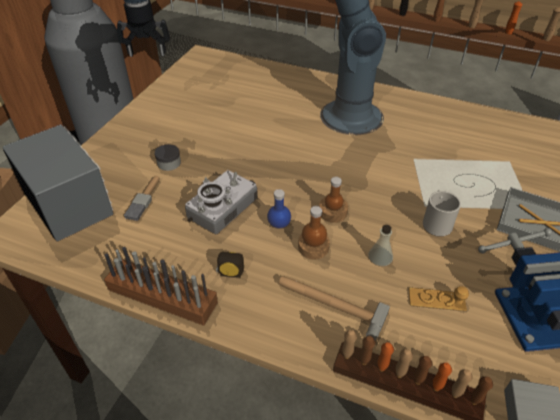

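View pics/top.png

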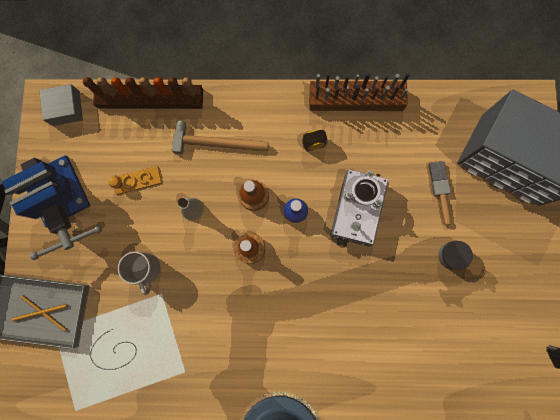

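Scene: amber flasks at (315,235) and (335,200), a blue look-alike at (279,212) and the mixer at (222,200). Top view: ambers at (253,187) and (248,246), blue at (296,209), mixer ring at (366,190), toggle near (355,227). I'll take enlarged crops of both.

```bash
python3 - <<'E'
import cv2,numpy as np
a=cv2.imread('pics/scene.png')[160:270,180:360]; b=cv2.imread('pics/top.png')[160:270,225:405]
a=cv2.resize(a,None,fx=4.4,fy=4.4,interpolation=2)[:, :792];b=cv2.resize(b,None,fx=4.4,fy=4.4,interpolation=2)
cv2.imwrite('pics/ca.png',a);cv2.imwrite('pics/cb.png',b)
E
```

```text
(no output)
```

View pics/ca.png

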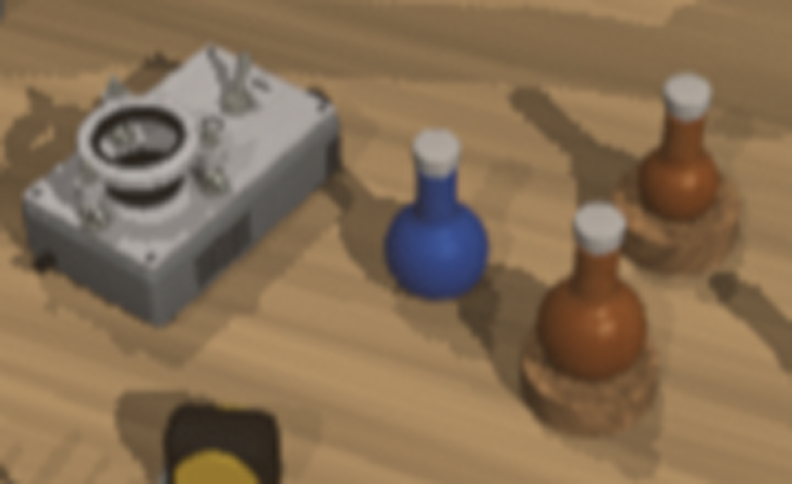

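View pics/cb.png

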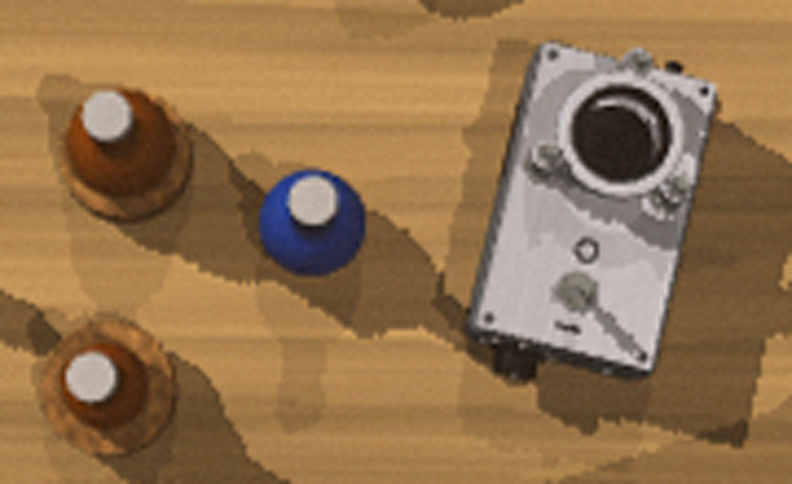

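The larger amber flask is at scene crop (597,320) and top (253,187), in its cork. The smaller is at top (248,246), and the blue one stands without a cork. In the scene crop the toggle shows two streaks from (237,97), one of them possibly a shadow, so I'll project both hypotheses.

```bash
python3 - <<'E'
from h import *
C=lambda u,v:(225+u/4.4,160+v/4.4)
S=lambda u,v:(180+u/4.4,160+v/4.4)
ring=at('top',*C(620,138),.1); ring2=at('scene',*S(134,145),.1)
print('ring',ring,ring2)
cs=[at('top',*C(*p),.062) for p in((541,44),(719,87),(655,375),(475,325))]
print('deck',cs, np.linalg.norm(cs[0]-cs[1]),np.linalg.norm(cs[0]-cs[3]))
ctr=np.mean(cs,0); print('ctr',ctr)
d=(cs[0]-cs[3]+cs[1]-cs[2]);yaw=np.arctan2(d[1],d[0]);print('yaw',np.degrees(yaw))
ax=np.array([np.cos(yaw),np.sin(yaw),0])
o=ring-[0,0,.1]-.035*ax; print('origin from ring',o)
o=(o+ctr*[1,1,0])/2
pv=o-.052*ax+[0,0,.066]
for n,f in(('top',(225,160)),('scene',(180,160))):
  for k,p in(('piv',pv),('tip+',pv+.011*ax+[0,0,.028]),('tip-',pv-.011*ax+[0,0,.028])): print(n,k,(proj(n,p)-f)*4.4,p)
fl=at('top',*C(108,117),.139); fl2=at('scene',*S(600,215),.139) ; print('flask',fl,fl2, at('scene',*S(592,325),.053),at('top',*C(122,143),.053))
for n,t,s in(('small',C(91,377),(688,83)),('blue',C(313,200),(437,140))):
  print(n,at('top',*t,.123 if n=='small' else .118),at('scene',*S(*s),.12))
print('conical',at('top',182,202,.109),'tape',at('top',315,139,.059),'mug',at('top',134,266,.095))
E
```

```text
ring [ 0.6081 -0.2058  0.1   ] [ 0.6223 -0.2039  0.1   ]
deck [array([ 0.6711, -0.1669,  0.062 ]), array([ 0.6462, -0.2698,  0.062 ]), array([ 0.4783, -0.2299,  0.062 ]), array([ 0.5056, -0.1278,  0.062 ])] 0.10586982572952502 0.1700560495836593
ctr [ 0.5753 -0.1986  0.062 ]
yaw -13.330526246347333
origin from ring [ 0.57404303 -0.19773011  0.        ]
top piv [577.72 293.48] [ 0.5240726  -0.18617551  0.066     ]
top tip+ [589.16 268.84] [ 0.53477621 -0.18871176  0.094     ]
top tip- [580.8  307.12] [ 0.51336898 -0.18363926  0.094     ]
scene piv [238.92  92.84] [ 0.5240726  -0.18617551  0.066     ]
scene tip+ [224.4  68.2] [ 0.53477621 -0.18871176  0.094     ]
scene tip- [247.28  49.28] [ 0.51336898 -0.18363926  0.094     ]
flask [0.6098 0.0782 0.139 ] [0.6112 0.0794 0.139 ] [0.6137 0.0801 0.053 ] [0.6117 0.0785 0.053 ]
small [0.4691 0.0855 0.123 ] [0.4683 0.0855 0.12  ]
blue [ 0.5684 -0.0341  0.118 ] [ 0.5707 -0.0331  0.12  ]
conical [0.5758 0.2476 0.109 ] tape [ 0.7544 -0.0821  0.059 ] mug [0.4176 0.3624 0.095 ]
```

```bash
python3 - <<'E'
from h import *
c=arm.capture('wrist'); print(c['hand_eye'].round(3).tolist(),c['mtx'][0,0])
E
```

```text
[[-0.0, -0.96, -0.28, 0.072], [1.0, -0.0, -0.0, 0.0], [0.0, -0.28, 0.96, -0.142], [0.0, 0.0, 0.0, 1.0]] 362.83590875939535
```

Emit:
drive_tool:
  series:
    - {"slide": [0.4,0.9,0.2],"spin": -1,"gripper": -1}
    - {"slide": [0.4,0.9,0.2],"spin": -1,"gripper": -1}
    - {"slide": [0.4,0.9,0.2],"spin": -1,"gripper": -1}
    - {"slide": [0.4,0.9,0.2],"spin": -1,"gripper": -1}
    - {"slide": [0.4,0.9,0.2],"spin": -1,"gripper": -1}
    - {"slide": [0.4,0.9,0],"spin": -1,"gripper": -1}
    - {"slide": [0.4,0.9,0],"spin": -0.5,"gripper": -1}
    - {"slide": [0.4,0.9,0],"spin": 0,"gripper": -1}
    - {"slide": [0.4,0.9,0],"spin": 0,"gripper": -1}
    - {"slide": [0,0,0],"spin": 0,"gripper": -1}
    - {"slide": [0,0,0],"spin": 0,"gripper": -1}

```text
clock: 1.07
tool_pos: [0.4262, -0.2589, 0.2711]
ee_rot: [-0.0, 0.994, -0.113, -0.0]
force: [0.4, -1.9, 0.4]
gripper_width: -0.0
grasp_force: 0.0
```

```bash
python3 - <<'E'
from h import *
c=snap('wrist','w1')
for p in([.524,-.186,.066],[.535,-.1887,.094],[.513,-.1836,.094],[.608,-.206,.1]): print(proj('w1',p))
E
```

```text
[175.   95.1]
[165.1  80.1]
[167.4 108.3]
[154.8 -25.4]
```

View pics/w1.png

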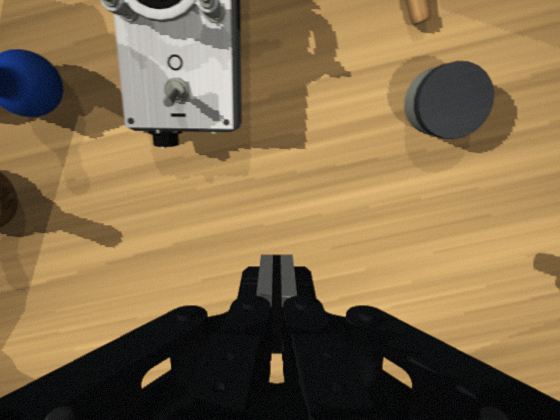

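The wrist view shows the toggle near (175,92) with the deck's front edge at y≈130. I'll crop in to see the lean.

```bash
python3 - <<'E'
import cv2
a=cv2.imread('pics/w1.png')[0:150,90:260]
cv2.imwrite('pics/cw1.png',cv2.resize(a,None,fx=4,fy=4,interpolation=2))
E
```

```text
(no output)
```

View pics/cw1.png

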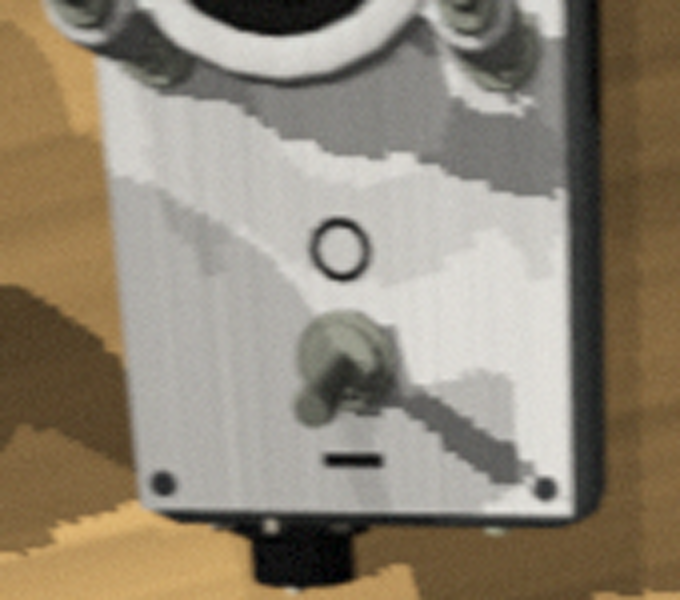

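The tip at crop (315,405), wrist (169,101), is on the dash (front) side of its base at (340,345). So it leans away from the ring and must be tipped over. I'll refine the position while moving to just in front of it.

```bash
python3 - <<'E'
from h import *
print(at('w1',168.7,101,.093),at('w1',175.5,88,.066), [at('w1',90+u/4,v/4,.062) for u,v in((130,515),(600,520),(163,484),(544,488),(340,249))])
C=lambda u,v:(225+u/4.4,160+v/4.4)
print([at('top',*C(*p),.062) for p in((490,318),(644,355),(586,251))])
E
```

```text
[ 0.5185 -0.1863  0.093 ] [ 0.5298 -0.1883  0.066 ] [array([ 0.5064, -0.1274,  0.062 ]), array([ 0.4803, -0.2355,  0.062 ]), array([ 0.5114, -0.1374,  0.062 ]), array([ 0.4904, -0.2245,  0.062 ]), array([ 0.5514, -0.1935,  0.062 ])]
[array([ 0.5098, -0.1364,  0.062 ]), array([ 0.4896, -0.2239,  0.062 ]), array([ 0.5491, -0.1916,  0.062 ])]
```

Emit:
drive_tool:
  series:
    - {"slide": [0.3,0.5,-0.4],"spin": 0,"gripper": -1}
    - {"slide": [0.3,0.6,-0.8],"spin": 0,"gripper": -1}
    - {"slide": [0.3,0.5,-0.8],"spin": 0,"gripper": -1}
    - {"slide": [0.2,0.5,-0.8],"spin": 0,"gripper": -1}
    - {"slide": [0,0,-0.8],"spin": 0,"gripper": -1}
    - {"slide": [0,0,-0.7],"spin": 0,"gripper": -1}
    - {"slide": [0,0,-0.4],"spin": 0,"gripper": -1}
    - {"slide": [0,0,0],"spin": 0,"gripper": -1}
    - {"slide": [0,0,0],"spin": 0,"gripper": -1}

```text
clock: 1.87
tool_pos: [0.4674, -0.18, 0.0824]
ee_rot: [0.0, 0.993, -0.118, -0.001]
force: [-0.5, 0.8, 0.1]
gripper_width: -0.0
grasp_force: 0.0
```

Emit:
drive_tool:
  series:
    - {"slide": [0.2,0.1,0],"spin": 0,"gripper": -1}
    - {"slide": [0.25,-0.05,0],"spin": 0,"gripper": -1}
    - {"slide": [0.25,-0.05,0],"spin": 0,"gripper": -1}
    - {"slide": [0.2,-0.05,0],"spin": 0,"gripper": -1}
    - {"slide": [0.1,-0.05,0],"spin": 0,"gripper": -1}
    - {"slide": [0.1,0,0],"spin": 0,"gripper": -1}
    - {"slide": [0,0,0],"spin": 0,"gripper": -1}
    - {"slide": [0,0,0],"spin": 0,"gripper": -1}

```text
clock: 2.53
tool_pos: [0.5129, -0.1822, 0.0833]
ee_rot: [-0.0, 0.993, -0.117, -0.0]
force: [0.2, 0.9, -0.0]
gripper_width: 0.002
grasp_force: 0.0
```

Emit:
drive_tool:
  series:
    - {"slide": [0.1,-0.02,0],"spin": 0,"gripper": -1}
    - {"slide": [0,0,0],"spin": 0,"gripper": -1}
    - {"slide": [0,0,0],"spin": 0,"gripper": -1}
    - {"slide": [-0.4,0.1,0],"spin": 0,"gripper": -1}
    - {"slide": [-0.7,0.15,0.1],"spin": 0,"gripper": -1}
    - {"slide": [-0.5,0,0.5],"spin": 0,"gripper": -1}
    - {"slide": [0,0,0.8],"spin": 0,"gripper": -1}
    - {"slide": [0,0,0.9],"spin": 0,"gripper": -1}
    - {"slide": [0,0,0.9],"spin": 0,"gripper": -1}
    - {"slide": [0.3,0,0.9],"spin": 0,"gripper": 1}
    - {"slide": [0.5,0,0],"spin": 0,"gripper": 1}
    - {"slide": [0,0,0],"spin": 0,"gripper": 1}

```text
clock: 3.53
tool_pos: [0.4898, -0.173, 0.2514]
ee_rot: [0.001, 0.993, -0.116, 0.005]
force: [-0.6, 0.1, -0.2]
gripper_width: 0.417
grasp_force: 0.0
```

```bash
python3 - <<'E'
from h import *
c=snap('wrist','w2'); s=snap('scene','s2')
a=c['img']; b=cv2.resize(s['img'][160:250,180:270],None,fx=3,fy=3,interpolation=2)
a=a.copy(); a[150:420,290:560]=b; cv2.imwrite('pics/w2v.png',a)
print(arm.observe()['tool_pos'],arm.observe()['force'])
E
```

```text
[ 0.48473509 -0.17271381  0.24731308] [ 0.0619704   0.60405267 -1.43627157]
```

View pics/w2v.png

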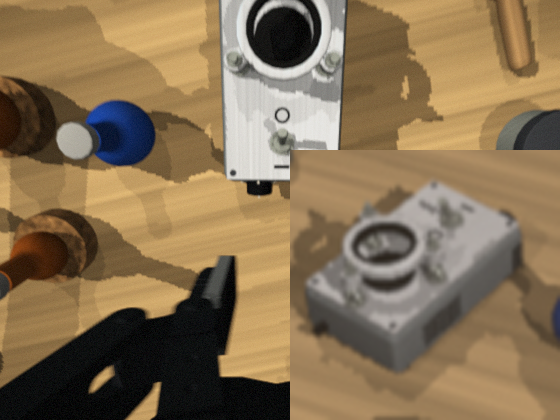

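It looks tipped towards the ring now. One enlarged crop will confirm that and measure the ring.

```bash
python3 - <<'E'
from h import *
a=cv2.imread('pics/w2.png')[0:190,200:370]
b=cv2.imread('pics/s2.png')[160:230,180:262]
A=cv2.resize(a,None,fx=3,fy=3,interpolation=2); B=cv2.resize(b,None,fx=3.5,fy=3.5,interpolation=2)
o=np.zeros((570,800,3),np.uint8); o[:,:510]=A; o[:B.shape[0],511:511+B.shape[1]]=B; cv2.imwrite('pics/c2.png',o)
for p in([.528,-.187,.066],[.5387,-.1895,.094],[.5173,-.1845,.094],[.6135,-.207,.1]): q=proj('w2',p);r=proj('s2',p);print((q-[200,0])*3,(r-[180,160])*3.5+[511,0])
E
```

```text
[246.6 426.9] [697.9   76.65]
[248.4 395.4] [686.35  57.05]
[248.4 476.7] [704.55  42.  ]
[249.6  78. ] [619.5  106.75]
```

View pics/c2.png

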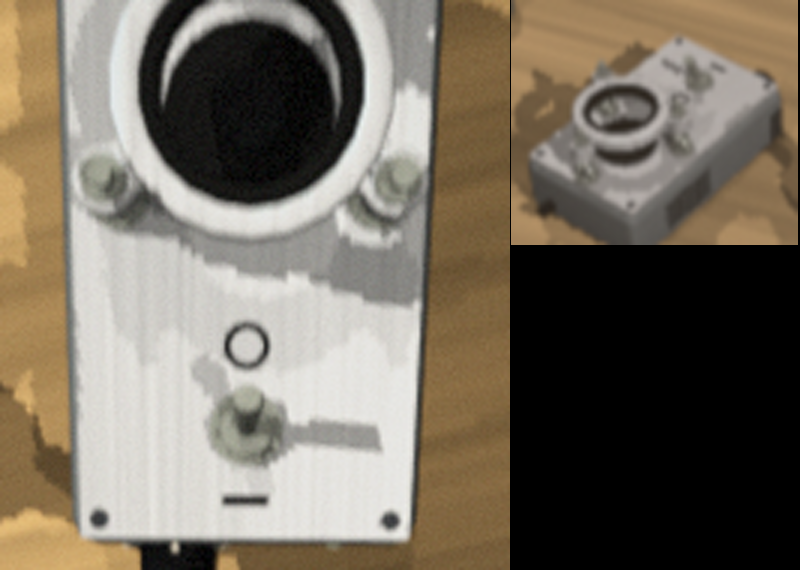

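Toggle tip at crop (248,398), with the predicted "towards ring" position at (248,395): it is tipped over. Ring centre is at about crop (251,91), pin tops at (102,175) and (398,178). I'll compute the ring centre and move to the flask in parallel.

```bash
python3 - <<'E'
from h import *
f=lambda u,v,z:at('w2',200+u/3,v/3,z)
a,b=f(102,175,.11),f(398,178,.11); print(a,b,np.linalg.norm(a-b))
m=(a+b)/2; d=a-b; ax=np.array([d[1],-d[0],0]); ax/=np.linalg.norm(ax); print(ax,np.degrees(np.arctan2(ax[1],ax[0])),m+.0215*ax, f(251,91,.1), f(246,346,.062))
o=arm.observe(); print(o['tool_pos'])
print('to flask, units',(np.array([.611,.0788,.2])-o['tool_pos'])/.04)
E
```

```text
[ 0.599  -0.1667  0.11  ] [ 0.5818 -0.2365  0.11  ] 0.0718879683952746
[ 0.97095525 -0.23926118  0.        ] -13.84293860246812 [ 0.61127554 -0.20674412  0.11      ] [ 0.6106 -0.2067  0.1   ] [ 0.5506 -0.1921  0.062 ]
[ 0.48473509 -0.17271381  0.24731308]
to flask, units [ 3.15662268  6.28784524 -1.18282702]
```

Emit:
drive_tool:
  series:
    - {"slide": [0.4,0.8,0],"spin": 0,"gripper": 1}
    - {"slide": [0.5,0.8,0],"spin": 0,"gripper": 1}
    - {"slide": [0.4,0.8,0],"spin": 0,"gripper": 1}
    - {"slide": [0.4,0.8,0],"spin": 0,"gripper": 1}
    - {"slide": [0.4,0.8,0],"spin": 0,"gripper": 1}
    - {"slide": [0.4,0.8,0],"spin": 0,"gripper": 1}
    - {"slide": [0.4,0.8,0],"spin": 0,"gripper": 1}
    - {"slide": [0.25,0.7,0],"spin": 0,"gripper": 1}
    - {"slide": [0,0,0],"spin": 0,"gripper": 1}
    - {"slide": [0,0,0],"spin": 0,"gripper": 1}
    - {"slide": [0,0,0],"spin": 0,"gripper": 1}

```text
clock: 4.55
tool_pos: [0.6093, 0.0777, 0.2456]
ee_rot: [0.001, 0.993, -0.117, -0.002]
force: [-0.1, -0.6, -0.9]
gripper_width: 1.0
grasp_force: 0.0
```

```bash
python3 - <<'E'
from h import *
o=arm.observe(); print(o['tool_pos'],o['gripper_width'],o['force'],(np.array([.611,.0788,.09])-o['tool_pos'])/.04)
E
```

```text
[0.60932761 0.0776799  0.24557398] 0.9995293938795481 [-0.07766294 -0.57900196 -0.87109428] [ 0.04180967  0.02800244 -3.88934939]
```

Emit:
drive_tool:
  series:
    - {"slide": [0.04,0.03,-0.4],"spin": 0,"gripper": 1}
    - {"slide": [0,0,-0.7],"spin": 0,"gripper": 1}
    - {"slide": [0,0,-0.7],"spin": 0,"gripper": 1}
    - {"slide": [0,0,-0.7],"spin": 0,"gripper": 1}
    - {"slide": [0,0,-0.7],"spin": 0,"gripper": 1}
    - {"slide": [0,0,-0.5],"spin": 0,"gripper": 1}
    - {"slide": [0,0,-0.2],"spin": 0,"gripper": 1}
    - {"slide": [0,0,0],"spin": 0,"gripper": 1}
    - {"slide": [0,0,0],"spin": 0,"gripper": 1}

```text
clock: 5.3
tool_pos: [0.6124, 0.0785, 0.0915]
ee_rot: [0.0, 0.993, -0.118, -0.0]
force: [0.4, -0.1, -0.2]
gripper_width: 1.0
grasp_force: 0.0
```

Emit:
drive_tool:
  force: 40
  series:
    - {"slide": [0,0,0],"spin": 0,"gripper": 0.2}
    - {"slide": [0,0,0],"spin": 0,"gripper": -0.2}
    - {"slide": [0,0,0],"spin": 0,"gripper": -1}
    - {"slide": [0,0,0],"spin": 0,"gripper": -1}
    - {"slide": [0,0,0],"spin": 0,"gripper": -1}
    - {"slide": [0,0,0],"spin": 0,"gripper": -1}
    - {"slide": [0,0,0],"spin": 0,"gripper": -1}

```text
clock: 5.88
tool_pos: [0.6131, 0.0801, 0.0922]
ee_rot: [-0.0, 0.993, -0.117, 0.001]
force: [-0.0, -0.8, 3.6]
gripper_width: 0.305
grasp_force: 38.9
```

Emit:
drive_tool:
  series:
    - {"slide": [0,0,0.2],"spin": 0,"gripper": -1}
    - {"slide": [0,0,0.4],"spin": 0,"gripper": -1}
    - {"slide": [0,0,0.6],"spin": 0,"gripper": -1}
    - {"slide": [0,0,0.7],"spin": 0,"gripper": -1}
    - {"slide": [0,0,0.7],"spin": 0,"gripper": -1}
    - {"slide": [0,0,0.5],"spin": 0,"gripper": -1}
    - {"slide": [0,0,0.2],"spin": 0,"gripper": -1}
    - {"slide": [0,0,0],"spin": 0,"gripper": -1}
    - {"slide": [0,0,0],"spin": 0,"gripper": -1}

```text
clock: 6.63
tool_pos: [0.6118, 0.08, 0.2225]
ee_rot: [0.0, 0.993, -0.117, -0.001]
force: [0.9, 0.5, -2.3]
gripper_width: 0.299
grasp_force: 39.5
```

Emit:
drive_tool:
  series:
    - {"slide": [0,-0.3,0],"spin": 0,"gripper": -1}
    - {"slide": [0,-0.6,0],"spin": 0,"gripper": -1}
    - {"slide": [0,-0.8,0],"spin": 0,"gripper": -1}
    - {"slide": [0,-0.8,0],"spin": 0,"gripper": -1}
    - {"slide": [0,-0.8,0],"spin": 0,"gripper": -1}
    - {"slide": [0,-0.8,0],"spin": 0,"gripper": -1}
    - {"slide": [0,-0.8,0],"spin": 0,"gripper": -1}
    - {"slide": [0,-0.8,0],"spin": 0,"gripper": -1}
    - {"slide": [0,-0.7,0],"spin": 0,"gripper": -1}
    - {"slide": [0,-0.5,0],"spin": 0,"gripper": -1}
    - {"slide": [0,-0.25,0],"spin": 0,"gripper": -1}
    - {"slide": [0,0,0],"spin": 0,"gripper": -1}

```text
clock: 7.63
tool_pos: [0.61, -0.2109, 0.2209]
ee_rot: [0.001, 0.993, -0.12, -0.002]
force: [0.3, -1.2, -2.5]
gripper_width: 0.301
grasp_force: 39.5
```

Emit:
drive_tool:
  series:
    - {"slide": [0,0,0],"spin": 0,"gripper": -1}
    - {"slide": [0,0,0],"spin": 0,"gripper": -1}

```text
clock: 7.8
tool_pos: [0.6125, -0.2028, 0.2225]
ee_rot: [-0.001, 0.993, -0.115, -0.001]
force: [-0.6, 0.2, -1.2]
gripper_width: 0.3
grasp_force: 39.5
```

```bash
python3 - <<'E'
from h import *
c=snap('wrist','w3'); s=snap('scene','s3'); t=snap('top','t3'); o=arm.observe(); print(o['tool_pos'],o['force'],o['gripper_width'])
b=cv2.resize(s['img'][130:240,180:270],None,fx=3.8,fy=3.8,interpolation=2);B=cv2.resize(t['img'][150:260,320:410],None,fx=3.8,fy=3.8,interpolation=2)
o=np.hstack([b,B]); cv2.imwrite('pics/c3.png',o); print(o.shape)
E
```

```text
[ 0.61295183 -0.20295522  0.22334055] [-7.51075785e-01 -1.33804110e-03 -2.18386506e+00] 0.29819557726542634
(418, 684, 3)
```

View pics/c3.png

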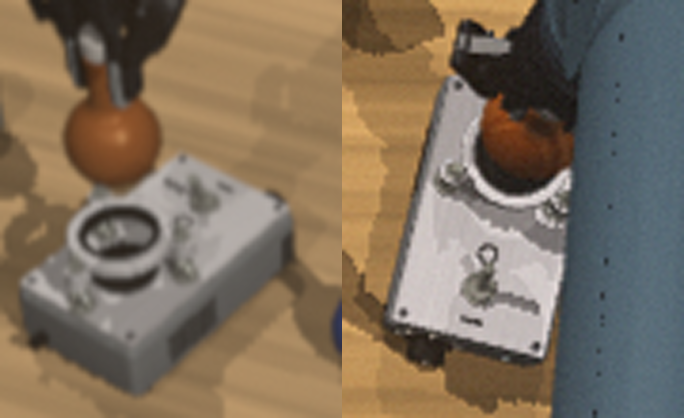

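The flask hangs upright above the ring: ball at scene crop (113,138), ring at (118,238), toggle still towards the ring. I'll check the ball's xy against the ring.

```bash
python3 - <<'E'
from h import *
print('ball',at('s3',180+113/3.8,130+138/3.8,.1855), 'ring proj',(proj('s3',[.611,-.2067,.1])-[180,130])*3.8)
i=cv2.imread('pics/s3.png'); h=cv2.cvtColor(i,cv2.COLOR_BGR2HSV)
m=cv2.inRange(h,(4,150,50),(14,255,255)); m[:150]=0; m[182:]=0; m[:,:190]=0; m[:,230:]=0
ys,xs=np.nonzero(m); print(xs.min(),xs.max(),ys.min(),ys.max())
for k in range(150,181,3): r=xs[ys==k]; print(k,r.min() if len(r) else 0,r.max() if len(r) else 0)
for n,z in(('s3',.1855),):
  print('proj exp',proj(n,[.6125,-.204,z]))
o=arm.observe();print((np.array([.611,-.2067])-o['tool_pos'][:2])/.04)
E
```

```text
ball [ 0.6157 -0.2002  0.1855] ring proj [120.08 227.62]
197 221 150 177
150 203 207
153 204 207
156 203 216
159 199 219
162 198 220
165 197 221
168 198 221
171 199 220
174 201 218
177 207 213
180 0 0
proj exp [209.  165.2]
[-0.04879567 -0.09361956]
```

Emit:
drive_tool:
  series:
    - {"slide": [-0.05,-0.09,-0.2],"spin": 0,"gripper": -1}
    - {"slide": [0,0,-0.4],"spin": 0,"gripper": -1}
    - {"slide": [0,0,-0.4],"spin": 0,"gripper": -1}
    - {"slide": [0,0,-0.25],"spin": 0,"gripper": -1}
    - {"slide": [0,0,-0.1],"spin": 0,"gripper": -1}
    - {"slide": [0,0,0],"spin": 0,"gripper": -1}
    - {"slide": [0,0,0],"spin": 0,"gripper": -1}
    - {"slide": [0,0,0],"spin": 0,"gripper": -1}

```text
clock: 8.62
tool_pos: [0.6114, -0.2095, 0.1705]
ee_rot: [0.0, 0.993, -0.117, 0.001]
force: [-0.1, -0.4, -1.2]
gripper_width: 0.303
grasp_force: 39.5
```

Emit:
drive_tool:
  series:
    - {"slide": [0,0,-0.05],"spin": 0,"gripper": -1}
    - {"slide": [0,0,-0.05],"spin": 0,"gripper": -1}
    - {"slide": [0,0,-0.05],"spin": 0,"gripper": -1}
    - {"slide": [0,0,-0.05],"spin": 0,"gripper": -1}
    - {"slide": [0,0,0],"spin": 0,"gripper": -1}
    - {"slide": [0,0,0],"spin": 0,"gripper": -1}
    - {"slide": [0,0,0],"spin": 0,"gripper": -1}

```text
clock: 9.2
tool_pos: [0.6114, -0.2092, 0.1623]
ee_rot: [-0.0, 0.993, -0.117, 0.001]
force: [-0.1, 0.8, 2.3]
gripper_width: 0.298
grasp_force: 39.3
```

Emit:
drive_tool:
  series:
    - {"slide": [0,0.05,-0.05],"spin": 0,"gripper": -1}
    - {"slide": [0,0,-0.05],"spin": 0,"gripper": -1}
    - {"slide": [0,0,-0.05],"spin": 0,"gripper": -1}
    - {"slide": [0,0,0],"spin": 0,"gripper": -1}
    - {"slide": [0,0,0],"spin": 0,"gripper": -1}
    - {"slide": [0,0,0],"spin": 0,"gripper": -1}

```text
clock: 9.7
tool_pos: [0.6111, -0.2069, 0.1558]
ee_rot: [-0.0, 0.993, -0.116, 0.001]
force: [1.3, 2.0, 5.0]
gripper_width: 0.3
grasp_force: 38.8
```

Emit:
drive_tool:
  series:
    - {"slide": [0,0,-0.05],"spin": 0,"gripper": -1}
    - {"slide": [0,0,-0.05],"spin": 0,"gripper": -1}
    - {"slide": [0,0,0],"spin": 0,"gripper": -1}
    - {"slide": [0,0,0],"spin": 0,"gripper": -1}
    - {"slide": [0,0,0],"spin": 0,"gripper": -1}

```text
clock: 10.12
tool_pos: [0.6114, -0.207, 0.1524]
ee_rot: [-0.0, 0.993, -0.116, 0.001]
force: [1.0, 1.8, 7.2]
gripper_width: 0.301
grasp_force: 38.7
```

Emit:
drive_tool:
  series:
    - {"slide": [0,0,-0.05],"spin": 0,"gripper": -1}
    - {"slide": [0,0,-0.05],"spin": 0,"gripper": -1}
    - {"slide": [0,0,0],"spin": 0,"gripper": -1}
    - {"slide": [0,0,0],"spin": 0,"gripper": -1}
    - {"slide": [0,0,0],"spin": 0,"gripper": -1}

```text
clock: 10.53
tool_pos: [0.6123, -0.2069, 0.1492]
ee_rot: [-0.0, 0.993, -0.116, 0.002]
force: [2.1, 2.0, 8.7]
gripper_width: 0.301
grasp_force: 38.8
```

Emit:
drive_tool:
  series:
    - {"slide": [0,0,-0.05],"spin": 0,"gripper": -1}
    - {"slide": [0,0,0],"spin": 0,"gripper": -1}
    - {"slide": [0,0,0],"spin": 0,"gripper": -1}
    - {"slide": [0,0,0],"spin": 0,"gripper": -1}

```text
clock: 10.87
tool_pos: [0.6134, -0.2071, 0.1489]
ee_rot: [0.0, 0.993, -0.116, 0.003]
force: [1.0, 2.3, 12.4]
gripper_width: 0.304
grasp_force: 38.8
```

Emit:
drive_tool:
  series:
    - {"slide": [-0.03,0,-0.03],"spin": 0,"gripper": -1}
    - {"slide": [0,0,0],"spin": 0,"gripper": -1}
    - {"slide": [0,0,0],"spin": 0,"gripper": -1}
    - {"slide": [0,0,0],"spin": 0,"gripper": -1}
    - {"slide": [0,0,0],"spin": 0,"gripper": -1}

```text
clock: 11.28
tool_pos: [0.6133, -0.2071, 0.1489]
ee_rot: [0.0, 0.993, -0.116, 0.004]
force: [1.2, 2.6, 14.7]
gripper_width: 0.298
grasp_force: 38.7
```

```bash
python3 - <<'E'
from h import *
s=snap('scene','s4'); t=snap('top','t4'); o=arm.observe(); print(o['tool_pos'],o['force'],o['gripper_width'])
b=cv2.resize(s['img'][130:240,180:270],None,fx=3.8,fy=3.8,interpolation=2);B=cv2.resize(t['img'][150:260,320:410],None,fx=3.8,fy=3.8,interpolation=2)
cv2.imwrite('pics/c4.png',np.hstack([b,B]))
E
```

```text
[ 0.61326799 -0.20713654  0.14885944] [ 2.39600395  2.08410079 14.76360053] 0.30121998540021294
```

View pics/c4.png

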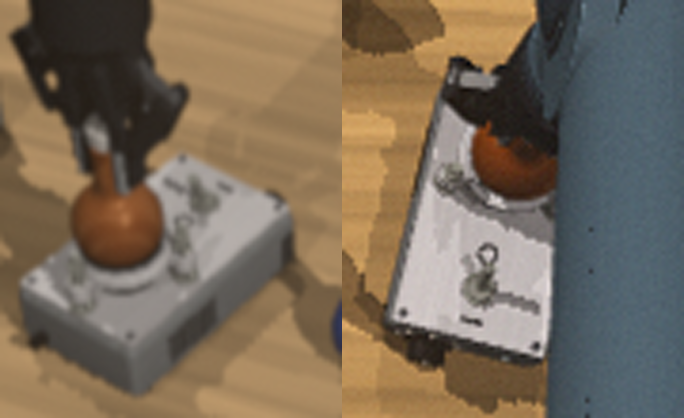

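The flask is seated upright with its ball at scene crop (117,222). The ring is pushed down, the toggle leans towards the ring, and the force is climbing against the stop while z stays constant. I'll hand the job in.

```bash
python3 -c "
from cell import arm
print(arm.close_job())"
```

```text
the job is handed in; nothing more can be done
None
```

I tipped the toggle over to touch start, then seated the larger amber flask upright in the sprung ring and pressed it to the bottom stop (about 15 N). The job was handed in at about 11 s with the flask still held down; no verdict came back.

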